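# Knock the loose base out of a planting ring

## Robot

A 6-joint arm with a two-finger parallel gripper is mounted at the origin on the work surface. World frame = base frame: x ahead of the robot, y to its left, z up, the work surface at z = 0. Lengths are in m, angles in rad, forces in N, time in s.
With the tool pointing down it reaches from about 0.375 to 0.9 m from the base axis. Payload 3.1 kg.
Tool frame: the origin (TCP) lies at the very end of the fingers, on their centre line; the grasp point (between the pads) lies 19 mm behind it; z points along the fingers, x is the direction in which the jaws open and shut, and the axes are right-handed (so a half turn about z gives the same grasp; the last joint's range is limited). The gripper opens to 87 mm and grips with 3 to 60 N. Pads are 19 mm wide; open, the fingers measure 117 mm over their backs; the gripper's body (75 mm by 190 mm) begins 51 mm behind the grasp point.
Start: joints at [1.141, 0.527, 1.433, -0, 1.181, -0.178], TCP at [0.156, 0.605, 0.223] pointing down, gripper open.
Joint ranges: [-3.08, 3.08], [-0.75, 2.2], [0.22, 2.44], [-1.43, 4.57], [0, 2.65], [-2.85, 2.85]. Speed limits (rad/s): [2.79, 2.79, 3.14, 3.14, 3.14, 3.14].

## Interface

Orientations are given as a 3x3 rotation matrix whose columns are the frame's x, y, z axes.
In Python, from plant import r, grab_frame, camera_info gives the robot as it stands.
- The arm moves only by the tool step_arm, never from a script. Its arguments are lists of equal length, an entry for each row: "grip": the closure, from 0 (fully open) to 1 (shut); "linear": the shift along the tool's x, y, z as a fraction of full scale, a list of three; "turn": the turn about the tool's z as a fraction of full scale. A call has 1 to 12 rows; each row shifts and turns the commanded pose from where the row before left it, along the tool's axes as they then stand; what a row does not reach is not made up. Full scale, the value 1, is 0.25 m for a shift and 90 degrees for a turn. A row lasts 1/12 s, in which the tool goes at most 41.7 mm and 7.16 degrees, less where a joint would pass 70% of its speed; a pose out of reach is approached as far as the arm can. A call with a number of a shift or a turn outside -1 to 1 is refused whole. A call with a gripper value outside its range is refused whole. The fingers move at their own pace and stop on an object; "newtons" is the grip in N (left out, the last holds). Time passes only in rows, so rows that do not move let the fingers close. It gives the time, the measured TCP pose, the force and the opening at its end, in the units of the state.
- r.get_state(): the state, without advancing time (a new reading comes with each control period).
- grab_frame(name): name is "scene" or "top" or "wrist"; returns the picture (420x560x3 uint8, red, green, blue); there is no depth.
- camera_info(name): a dict with "mtx" (3x3 intrinsics, pixels), "D" ([k1, k2, p1, p2, k3] as OpenCV has them; the pictures are not rectified), "R" (3x3) and "t" (3): a world point X has camera coordinates R X + t. Camera axes: x right, y down, z forward; pixel columns grow to the right and rows downward; lengths in m; the calibration is good to about 2 mm. A picture is of the moment at which its call begins: read the wrist's pose just before it. camera_info takes no time and is no camera call; for the wrist camera it gives the pose at the moment of the call.
- r.finish_job(): hands the job in, once; it reports no verdict.
The state is a dict: "time": time; "joint_pos": joint angles; "joint_velocities": joint speeds; "joint_efforts": joint torques, N m; "tcp_pos": TCP position; "eef_rot": TCP orientation; "force": force on the tool from outside, world axes, zero at the start; "torque": the same for the moment, N m; "finger_gap": opening from 0.0 (shut) to 1.0 (fully open).
Only numpy, scipy, OpenCV 4.12 (cv2) and the standard library are available. Lean on these libraries where they do the work, as an engineer would, in place of code of your own. Each camera call takes 0.05 s, during which the arm holds its last target.

## Task

Strip the planting ring that sits on the knock-out stand: pull the stand's red handle all the way up, so that the lifter pushes the yellow loose base up out of the top of the ring and stays up, and let go. Then take the base from above and set it down (do not drop it) flat on the floor of the grey tray, beside the two bases already there. The ring stays seated on the stand, and everything else stays where it is.

Things in the scene. Friction and masses are not known exactly. Their poses are not given: they have to be found in the camera images.
- lifter (a joint): Height of the stand's lifter, m: 0 = down, 0.100 = fully up (end stop); starts at 0 to 0.012. A vertical slide with friction: about 12 N raises it, and it stays where left. Its white push pad, 42 mm wide, rises with the handle under the ring: pad top 15 mm below the deck's top at 0; it meets the base at 0.020; at 0.100 the base's underside is 30 mm above the ring's rim.
- handle (a point): Centre of the lifter's red handle: horizontal bar 90 mm long (this frame's y), 24 mm wide (x), 24 mm high, with a 16 mm upright post under its middle. It is 155 mm from the stand's centre on the stand's -x side (towards the robot), clear of all else; centre 150 mm above the table when down, 250 mm when up. Pinch it across x from above and raise it straight up.
- seat (a point): Fixed metal knock-out stand: 160 x 160 mm foot, four legs, 150 x 150 mm deck with its top 140 mm above the table. This point is the centre of the deck's top, on the axis of lifter and ring; z up, x and y along the deck's edges, handle on the -x side. Four 10 mm high stops keep the ring in place.
- ring_center (a point): Green planting ring, loose, standing on the deck between the four stops: outer diameter 82 mm, bore 69 mm, 55 mm high, with a 5 mm thick inner lip at the foot (52 mm opening) on which the base rests. Point at its centre, half-way up. Its rim is 195 mm above the table.
- base_center (a point): The loose base to take out: yellow solid plastic disc, 64 mm in diameter, 18 mm thick, about 70 g, with seven black drain dots on top. Point at its centre, half-way up; z is its axis. At the start it lies in the foot of the ring on the stand, too deep and too close to the wall to be grasped.
- tray_free (a point): Grey fixed low tray, 240 mm (x) x 180 mm (y), walls 13 mm high and 5 mm thick, floor 5 mm above the table. This point lies on the top of the floor at the middle of its empty half, 50 mm to the -x side (towards the robot) of the tray's centre; axes along the tray's edges, z up. The two other bases lie in the +x half.
- spare_a_center (a point): Another yellow base like the first (64 mm diameter, 18 mm thick), lying flat in the +x half of the tray, to be left alone. Point at its centre.
- spare_b_center (a point): As spare_a_center: the second base lying in the tray, to be left alone.
- pot_a_center (a point): Brown fibre pot, 64 mm across the rim, 65 mm high, standing on the table between stand and tray; leave alone. Point half-way up.
- pot_b_center (a point): Such a fibre pot farther from the robot, also between stand and tray or just beyond; leave alone. Point half-way up.
- pot_c_center (a point): Such a fibre pot on the robot's right; leave alone. Point half-way up.
- spare_ring_center (a point): A second, empty green planting ring (82 mm diameter, 55 mm high) standing on the table on the robot's left, not on the stand; leave alone. Point half-way up.
- trowel_center (a point): Trowel with yellow and black handle and steel blade, 290 mm long, lying on the table on the robot's right; leave alone. Point near its middle.
There are look-alikes about, which are no part of the job. What is shaped like the part that bears base_center but blue or white is not meant.

How it is judged:
On the way:
1. the lifter is up (at least 90 of its 100 mm) with the base on it above the ring, the fingers touching neither handle nor base (value of joint lifter above 0.09 m and z of base_center in the frame of ring_center above 0.05 m and horizontal distance between base_center and seat below 0.02 m and contact force between the fingers and base below 0.2 N and contact force between the fingers and lifter below 0.2 N), for 0.2 s.
At the end, for the whole second after the job is handed in: The base lies flat (within 4.5 degrees) and at rest on the floor of the tray, anywhere inside its walls and on nothing else (centre 5 to 13 mm above the tray's floor), and the ring stands upright on the deck within 12 mm of the seat's centre (z of base_center in the frame of tray_free between 0.005 and 0.013 m and angle between base_center's own z axis and vertical below 0.08 rad and x of base_center in the frame of tray_free between -0.07 and 0.17 m and y of base_center in the frame of tray_free between -0.09 and 0.09 m and linear speed of base below 0.02 m/s and horizontal distance between ring_center and seat below 0.012 m and z of ring_center in the frame of seat below 0.034 m and angle between ring_center's own z axis and vertical below 0.12 rad); the robot touches nothing.
It fails at once if the base is dropped into the tray: faster than 0.8 m/s (a fall of over 30 mm) within 60 mm of its floor (z of base_center in the frame of tray_free below 0.06 m and horizontal distance between base_center and tray_free below 0.2 m and linear speed of base above 0.8 m/s).
It fails at once if the ring is knocked off its seat (off by over 25 mm, or tipped by over 20 degrees) (horizontal distance between ring_center and seat above 0.025 m or angle between ring_center's own z axis and vertical above 0.35 rad).
It fails at once if a base that already lay in the tray is moved by over 25 mm (distance of any of spare_a_center, spare_b_center from where it was at the start of the episode above 0.025 m).
It fails at once if a pot, the spare ring or the trowel is moved by over 25 mm (distance of any of pot_a_center, spare_ring_center, pot_b_center, pot_c_center, trowel_center from where it was at the start of the episode above 0.025 m).
It also fails if it takes over 62 s, if anything falls off the work surface, if the arm or the gripper's body presses on something with over 40 N, if the wrist force passes 120 N, or if a joint passes its speed limit or range.

## Working session

There is one attempt and no reset: what is moved stays moved. The work goes in short steps, Python scripts to look and compute and a tool call to move; the robot and the scene stay as the last step left them, time stands still between calls to the robot, and variables do not carry over. Pictures are saved under pics/ and viewed, and the job is handed in when it is done.

Besides the shell and the picture viewer there is one more tool, called as name(argument=value, ...), one argument or row to a line, values as JSON. step_arm: Moves the arm, as the interface text tells. Its arguments: {"type":"object","properties":{"grip":{"type":"array"},"linear":{"type":"array"},"turn":{"type":"array"},"newtons":{"type":"number"}},"required":["grip","linear","turn"]}

```bash
mkdir -p pics
cat > h.py <<'E'
import numpy as np, cv2
from plant import r, grab_frame, camera_info
def save(n,f,crop=None,s=1):
    im=grab_frame(n)[:,:,::-1]
    if crop: a,b,c,d=crop; im=im[b:d,a:c]
    if s!=1: im=cv2.resize(im,None,fx=s,fy=s,interpolation=cv2.INTER_CUBIC)
    cv2.imwrite('pics/'+f,im)
def ray(n,uv,ci=None):
    ci=ci or camera_info(n); R=np.array(ci['R']);t=np.array(ci['t'])
    p=cv2.undistortPoints(np.array([[uv]],float),np.array(ci['mtx']),np.array(ci['D']))[0,0]
    return -R.T@t, R.T@np.array([p[0],p[1],1])
def atz(n,uv,z,ci=None):
    o,d=ray(n,uv,ci); return o+d*(z-o[2])/d[2]
def proj(n,X):
    ci=camera_info(n)
    return cv2.projectPoints(np.array([X],float),cv2.Rodrigues(np.array(ci['R']))[0],np.array(ci['t']),np.array(ci['mtx']),np.array(ci['D']))[0][0,0]
E
python3 - <<'E'
from h import *
np.set_printoptions(precision=4,suppress=True)
s=r.get_state();print(s['tcp_pos'],s['eef_rot'],s['time'],s['finger_gap'])
save('scene','s0.png');save('top','t0.png')
for n in('scene','top'):
    c=camera_info(n);print(n,-np.array(c['R']).T@np.array(c['t']))
E
```

```text
[0.1554 0.6046 0.2216] [[ 0.2491  0.9685 -0.0009]
 [ 0.9685 -0.2491 -0.002 ]
 [-0.0022 -0.0004 -1.    ]] 0.0 1.0023208248788724
scene [ 1.3257 -0.7426  0.8868]
top [ 0.3706 -0.0286  1.4553]
```

View pics/s0.png

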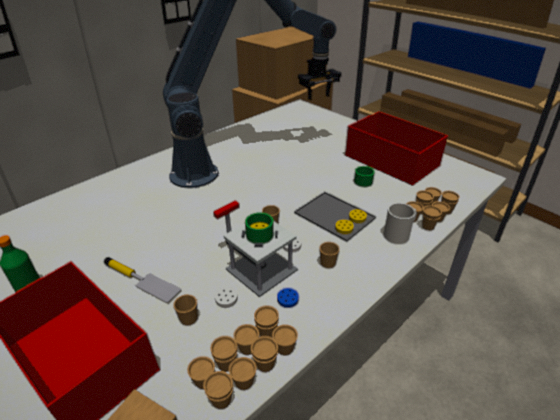

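View pics/t0.png

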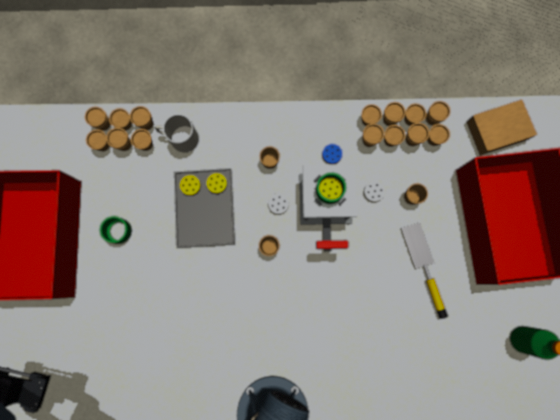

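The scene view shows the stand at about (262,250) with its red handle at (226,209), and the tray at (335,215). In the top view the ring with the yellow base is at (331,188), the handle at (332,244), the tray at (205,208) and the spares at (190,184) and (216,183). I'll crop closer.

Run:
```python
from h import *
save('top','t1.png',(255,130,395,265),5.5)
save('top','t2.png',(165,135,305,265),5)
save('scene','s1.png',(190,180,330,310),5)
```

```text
(no output)
```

View pics/t1.png

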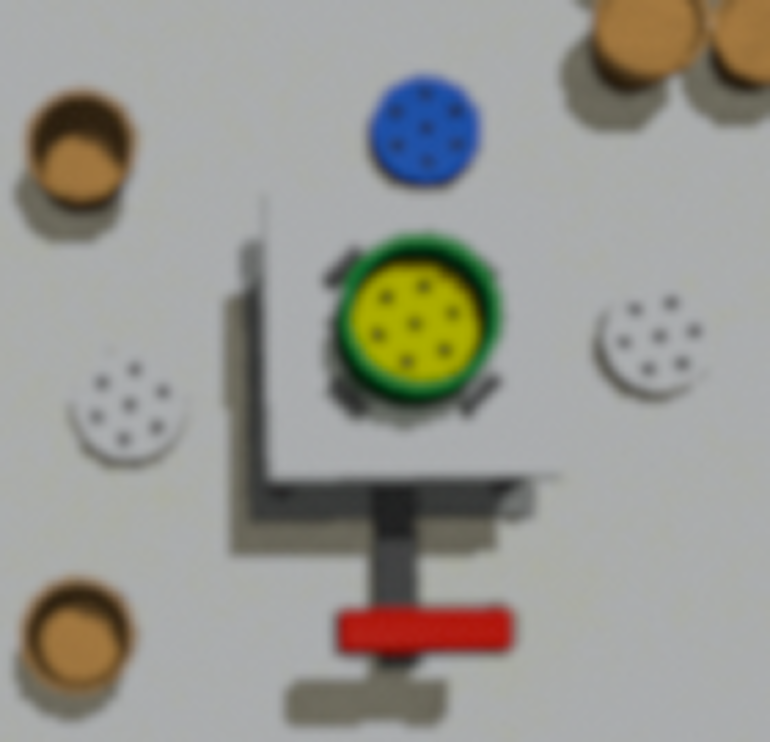

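View pics/t2.png

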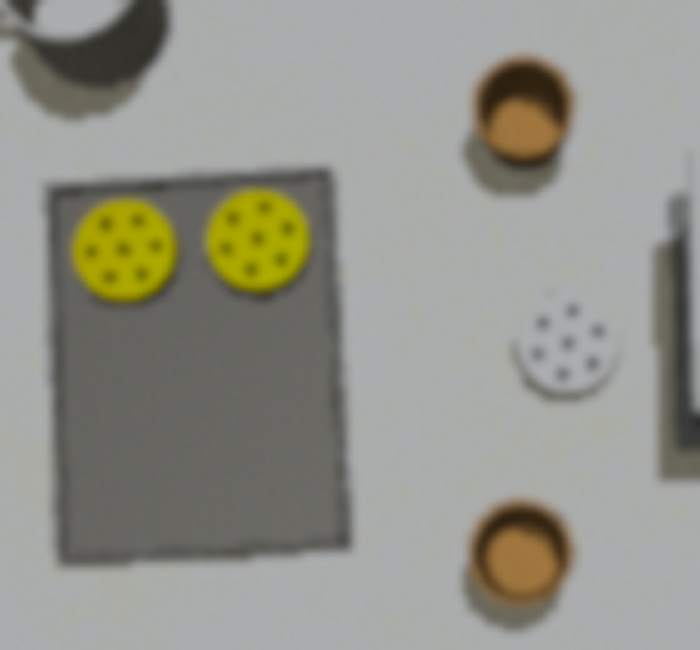

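View pics/s1.png

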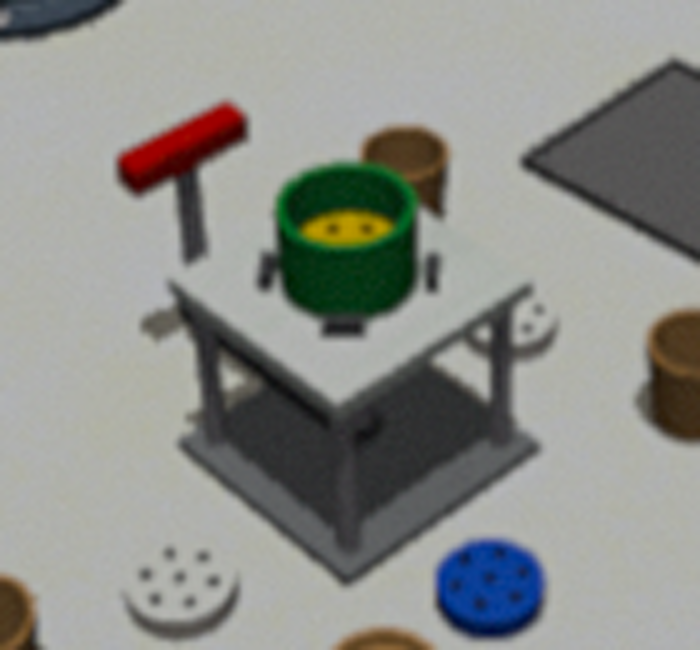

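Possible mix-ups, in top-view pixels:
- yellow base inside the ring on the stand, at (331,188)
- yellow spares in the tray, at (190,184) and (216,183)
- blue disc at (332,154)
- white discs at (278,204) and (374,192)
- for the handle, the only other similar things are the spare ring at (115,230) and the trowel handle

I choose the yellow one in the ring and the red bar at (332,244). The crops confirm both.

Run:
```python
from h import *
np.set_printoptions(precision=4,suppress=True)
def c(p,o,s): return [(p[0]+.5)/s-.5+o[0],(p[1]+.5)/s-.5+o[1]]
t1=lambda *p:c(p,(255,130),5.5); t2=lambda *p:c(p,(165,135),5); s1=lambda *p:c(p,(190,180),5)
for h in(0,.006,.012):
  L=atz('top',t1(339,630),.162+h);Rr=atz('top',t1(514,630),.162+h)
  m=(L+Rr)/2
  print('handle',h,m,np.degrees(np.arctan2(-(L-Rr)[0],(L-Rr)[1])),np.linalg.norm(L-Rr),'scene proj of top ends',[ (proj('scene',q)-[190,180])*5 for q in(L,Rr,m)])
rc=atz('top',t1(419,319),.195);print('ring',rc,(proj('scene',rc)-[190,180])*5)
b=atz('top',t1(415,324),.163);print('base',b)
print('deck edge',atz('top',t1(268,480),.14),atz('top',t1(558,475),.14),atz('top',t1(266,195),.14))
cs=[atz('top',t2(*p),.018) for p in((47,187),(330,172),(350,547),(60,565))]
for q in cs:print('tray',q)
print(np.mean(cs,0))
for p in((123,249),(258,239)):print('spare',atz('top',t2(*p),.023))
for p in((523,105),(521,552)):print('pot',atz('top',t2(*p),.065))
for p in((47,187),):pass
```

```text
handle 0 [ 0.4734 -0.1723  0.162 ] -0.8758696118836701 0.08698313327479097 scene proj of top ends [array([234.1513, 104.3841]), array([120.6685, 160.9221]), array([178.4387, 132.1242])]
handle 0.006 [ 0.4729 -0.1717  0.168 ] -0.8758696118836414 0.08657960518539047 scene proj of top ends [array([233.5593,  95.9427]), array([120.315 , 152.0275]), array([177.962 , 123.4606])]
handle 0.012 [ 0.4724 -0.171   0.174 ] -0.8758696118836866 0.08617607709598991 scene proj of top ends [array([232.9653,  87.4613]), array([119.9611, 143.0919]), array([177.4841, 114.7565])]
ring [ 0.6246 -0.1701  0.195 ] [339.587  194.8391]
base [ 0.6285 -0.1716  0.163 ]
deck edge [ 0.5531 -0.0965  0.14  ] [ 0.5533 -0.2445  0.14  ] [ 0.7027 -0.099   0.14  ]
tray [0.7177 0.297  0.018 ]
tray [0.7246 0.1207 0.018 ]
tray [0.49   0.1086 0.018 ]
tray [0.482  0.2848 0.018 ]
[0.6036 0.2028 0.018 ]
spare [0.6765 0.2483 0.023 ]
spare [0.6815 0.1648 0.023 ]
pot [ 0.7528 -0.0013  0.065 ]
pot [0.4815 0.0033 0.065 ]
```

step_arm(
  grip=[0, 0, 0, 0, 0, 0, 0, 0, 0, 0, 0, 0],
  linear=[
    [0, 0, -0.02],
    [0, 0, -0.02],
    [0, 0, -0.02],
    [0, 0, -0.02],
    [0, 0, -0.02],
    [0, 0, -0.02],
    [0, 0, -0.02],
    [0, 0, -0.02],
    [0, 0, -0.02],
    [0, 0, -0.02],
    [0, 0, -0.02],
    [0, 0, 0],
  ],
  turn=[0.0767, 0.0767, 0.0767, 0.0767, 0.0767, 0.0767, 0.0767, 0.0767, 0.0767, 0.0767, 0.0767, 0],
)

```text
time: 1.25
tcp_pos: [0.1559, 0.6058, 0.2785]
eef_rot: [[1.0, -0.008, 0.001], [-0.008, -1.0, 0.002], [0.001, -0.002, -1.0]]
force: [0.2, 0.0, 0.6]
finger_gap: 1.002
```

step_arm(
  grip=[0, 0, 0, 0, 0, 0, 0, 0, 0, 0, 0, 0],
  linear=[
    [0.05, 0.05, 0],
    [0.1, 0.1, 0],
    [0.1, 0.1, 0],
    [0.1, 0.1, 0],
    [0.1, 0.1, 0],
    [0.1, 0.1, 0],
    [0.1, 0.1, 0],
    [0.1, 0.12, 0],
    [0.1, 0.12, 0],
    [0.1, 0.12, 0],
    [0.1, 0.12, 0],
    [0.1, 0.12, 0],
  ],
  turn=[0, 0, 0, 0, 0, 0, 0, 0, 0, 0, 0, 0],
)

```text
time: 2.25
tcp_pos: [0.4419, 0.2893, 0.2773]
eef_rot: [[1.0, -0.003, -0.0], [-0.003, -1.0, 0.0], [-0.0, -0.0, -1.0]]
force: [0.6, 0.1, 0.1]
finger_gap: 1.0
```

step_arm(
  grip=[0, 0, 0, 0, 0, 0, 0, 0, 0, 0, 0, 0],
  linear=[
    [0.02, 0.14, 0],
    [0.02, 0.14, 0],
    [0.02, 0.14, 0],
    [0, 0.14, 0],
    [0, 0.14, 0],
    [0, 0.14, 0],
    [0, 0.14, 0],
    [0, 0.14, 0],
    [0, 0.14, 0],
    [0, 0.14, 0],
    [0, 0.14, 0],
    [0, 0, 0],
  ],
  turn=[0, 0, 0, 0, 0, 0, 0, 0, 0, 0, 0, 0],
)

```text
time: 3.25
tcp_pos: [0.4547, -0.1001, 0.2777]
eef_rot: [[1.0, -0.009, 0.002], [-0.009, -1.0, -0.004], [0.002, 0.004, -1.0]]
force: [-0.2, -0.1, -0.4]
finger_gap: 0.997
```

step_arm(
  grip=[0, 0, 0, 0, 0],
  linear=[
    [0.02, 0.1, 0],
    [0.03, 0.1, 0],
    [0.02, 0.08, 0],
    [0, 0, 0],
    [0, 0, 0],
  ],
  turn=[0, 0, 0, 0, 0],
)

```text
time: 3.67
tcp_pos: [0.4708, -0.1643, 0.2771]
eef_rot: [[1.0, -0.006, -0.001], [-0.006, -1.0, 0.001], [-0.001, -0.001, -1.0]]
force: [-0.0, 1.1, -0.2]
finger_gap: 0.999
```

Run:
```python
from h import *
np.set_printoptions(precision=4,suppress=True)
print(r.get_state()['tcp_pos'])
save('wrist','w1.png')
for z in(.162,.168):
  print(proj('wrist',[.4734,-.172,z]),proj('wrist',[.4734,-.127,z]),proj('wrist',[.628,-.1715,.195]))
```

```text
[ 0.4708 -0.1643  0.2771]
[282.5402 211.8499] [282.4436 163.4372] [470.0368 223.2906]
[282.5928 213.9749] [282.4968 164.6577] [470.0368 223.2906]
```

View pics/w1.png

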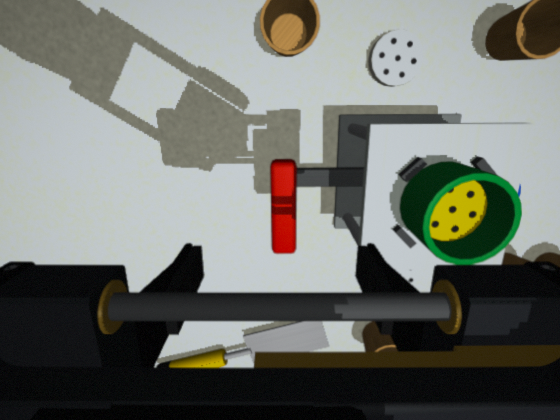

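The wrist view shows the handle centred at (283.5,206) and the ring rim centred at (473,213). Both are a few mm to +y of my top-view estimate, so I'll triangulate with all three cameras.

Run:
```python
from h import *
np.set_printoptions(precision=4,suppress=True)
save('wrist','w2.png',(255,140,315,270),4)
def c(p,o,s): return [(p[0]+.5)/s-.5+o[0],(p[1]+.5)/s-.5+o[1]]
t1=lambda *p:c(p,(255,130),5.5); s1=lambda *p:c(p,(190,180),5)
def tri(obs):
    A=np.zeros((3,3));b=np.zeros(3);rs=[]
    for n,uv in obs:
        o,d=ray(n,uv);d/=np.linalg.norm(d);P=np.eye(3)-np.outer(d,d);A+=P;b+=P@o;rs.append((P,o))
    X=np.linalg.solve(A,b);return X,[np.linalg.norm(P@(X-o)) for P,o in rs]
H=[('top',t1(426,630)),('scene',s1(183,136)),('wrist',[283.5,206])]
G=[('top',t1(419,319)),('scene',s1(347,200)),('wrist',[473,213])]
for o in(H,G):
  print(tri(o),tri(o[:2]),tri(o[1:]),tri([o[0],o[2]]))
  z=.162 if o is H else .195
  for n,uv in o: print(n,atz(n,uv,z))
```

```text
(array([ 0.4736, -0.17  ,  0.1587]), [np.float64(0.0024790206357173158), np.float64(0.0009476770844030804), np.float64(0.0029443403236900246)]) (array([ 0.4739, -0.1717,  0.1605]), [np.float64(0.0006635939090799517), np.float64(0.0006635939090799027)]) (array([ 0.4731, -0.1685,  0.1581]), [np.float64(0.0016771755956328446), np.float64(0.0016771755956329132)]) (array([ 0.475 , -0.175 ,  0.1341]), [np.float64(0.0006038293308981729), np.float64(0.0006038293308981317)])
top [ 0.4734 -0.1721  0.162 ]
scene [ 0.4761 -0.1724  0.162 ]
wrist [ 0.4742 -0.1659  0.162 ]
(array([ 0.6272, -0.167 ,  0.1929]), [np.float64(0.004015860961667038), np.float64(0.0011499568397782922), np.float64(0.005152520092529451)]) (array([ 0.6259, -0.1693,  0.1928]), [np.float64(0.0014345441219674963), np.float64(0.001434544121967516)]) (array([ 0.6282, -0.1652,  0.1928]), [np.float64(0.0031415542171591778), np.float64(0.0031415542171591314)]) (array([ 0.6267, -0.1661,  0.1949]), [np.float64(0.004564410985496711), np.float64(0.004564410985496885)])
top [ 0.6246 -0.1701  0.195 ]
scene [ 0.6289 -0.1699  0.195 ]
wrist [ 0.6288 -0.162   0.195 ]
```

View pics/w2.png

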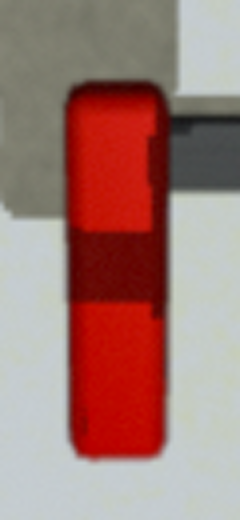

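step_arm(
  grip=[0, 0, 0, 0, 0, 0, 0, 0, 0],
  linear=[
    [0.012, 0.02, 0.05],
    [0, 0, 0.1],
    [0, 0, 0.1],
    [0, 0, 0.1],
    [0, 0, 0.09],
    [0, 0, 0.06],
    [0, 0, 0.06],
    [0, 0, 0.024],
    [0, 0, 0],
  ],
  turn=[0, 0, 0, 0, 0, 0, 0, 0, 0],
)

```text
time: 4.52
tcp_pos: [0.4727, -0.1675, 0.1304]
eef_rot: [[1.0, -0.004, -0.003], [-0.004, -1.0, 0.002], [-0.003, -0.002, -1.0]]
force: [0.2, -0.4, 0.8]
finger_gap: 1.002
```

step_arm(
  grip=[0.5, 0.8, 1, 1, 1, 1, 1, 1],
  linear=[
    [0, 0, 0],
    [0, 0, 0],
    [0, 0, 0],
    [0, 0, 0],
    [0, 0, 0],
    [0, 0, 0],
    [0, 0, 0],
    [0, 0, 0],
  ],
  turn=[0, 0, 0, 0, 0, 0, 0, 0],
  newtons=50,
)

```text
time: 5.18
tcp_pos: [0.4738, -0.1693, 0.1316]
eef_rot: [[1.0, -0.006, 0.0], [-0.006, -1.0, -0.0], [0.0, 0.0, -1.0]]
force: [-0.7, -0.1, -0.6]
finger_gap: 0.478
```

step_arm(
  grip=[1, 1, 1, 1, 1, 1, 1, 1],
  linear=[
    [0, 0, 0],
    [0, 0, 0],
    [0, 0, 0],
    [0, 0, 0],
    [0, 0, 0],
    [0, 0, 0],
    [0, 0, 0],
    [0, 0, 0],
  ],
  turn=[0, 0, 0, 0, 0, 0, 0, 0],
)

```text
time: 5.85
tcp_pos: [0.4745, -0.1693, 0.1316]
eef_rot: [[1.0, -0.006, 0.001], [-0.006, -1.0, -0.0], [0.001, 0.0, -1.0]]
force: [5.5, 1.1, -3.7]
finger_gap: 0.272
```

Gripped at 23.7 mm, which matches the bar. Raising it.

step_arm(
  grip=[1, 1, 1, 1, 1, 1, 1, 1, 1, 1, 1, 1],
  linear=[
    [0, 0, -0.01],
    [0, 0, -0.02],
    [0, 0, -0.025],
    [0, 0, -0.025],
    [0, 0, -0.025],
    [0, 0, -0.025],
    [0, 0, -0.025],
    [0, 0, -0.025],
    [0, 0, -0.025],
    [0, 0, -0.025],
    [0, 0, -0.02],
    [0, 0, 0],
  ],
  turn=[0, 0, 0, 0, 0, 0, 0, 0, 0, 0, 0, 0],
)

```text
time: 6.85
tcp_pos: [0.4745, -0.1693, 0.194]
eef_rot: [[1.0, -0.006, 0.002], [-0.006, -1.0, -0.0], [0.002, 0.0, -1.0]]
force: [5.2, 0.2, -3.1]
finger_gap: 0.271
```

step_arm(
  grip=[1, 1, 1, 1, 1, 1, 1, 1, 1],
  linear=[
    [0, 0, -0.025],
    [0, 0, -0.025],
    [0, 0, -0.025],
    [0, 0, -0.025],
    [0, 0, -0.02],
    [0, 0, -0.015],
    [0, 0, -0.01],
    [0, 0, 0],
    [0, 0, 0],
  ],
  turn=[0, 0, 0, 0, 0, 0, 0, 0, 0],
)

```text
time: 7.6
tcp_pos: [0.4745, -0.1693, 0.2289]
eef_rot: [[1.0, -0.007, 0.001], [-0.007, -1.0, 0.0], [0.001, -0.0, -1.0]]
force: [8.4, 0.1, -11.0]
finger_gap: 0.27
```

Run:
```python
from h import *
save('scene','s2.png',(190,150,330,280),5)
print(r.get_state()['force'],r.get_state()['tcp_pos'])
```

```text
[  7.48315092  -0.96660498 -10.51875901] [ 0.47452852 -0.16928391  0.22894003]
```

View pics/s2.png

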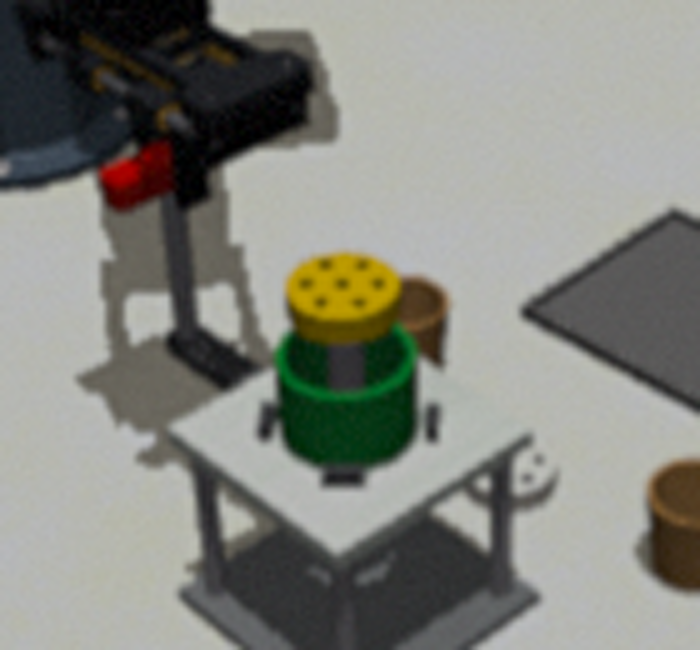

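The base is up and above the ring. A few mm are left to the end stop.

step_arm(
  grip=[1, 1, 1, 1],
  linear=[
    [0, 0, -0.008],
    [0, 0, -0.004],
    [0, 0, 0],
    [0, 0, 0],
  ],
  turn=[0, 0, 0, 0],
)

```text
time: 7.98
tcp_pos: [0.4745, -0.1692, 0.229]
eef_rot: [[1.0, -0.007, 0.0], [-0.007, -1.0, 0.002], [0.0, -0.002, -1.0]]
force: [12.8, -2.3, -29.3]
finger_gap: 0.269
```

End stop reached. I'll relax the command and release.

step_arm(
  grip=[1, 1, 0.6, 0.3, 0, 0, 0, 0, 0, 0, 0, 0],
  linear=[
    [0, 0, 0.014],
    [0, 0, 0],
    [0, 0, 0],
    [0, 0, 0],
    [0, 0, 0],
    [0, 0, 0],
    [0, 0, 0],
    [0, 0, 0],
    [0, 0, 0],
    [0, 0, 0],
    [0, 0, 0],
    [0, 0, 0],
  ],
  turn=[0, 0, 0, 0, 0, 0, 0, 0, 0, 0, 0, 0],
)

```text
time: 8.98
tcp_pos: [0.4738, -0.1692, 0.2298]
eef_rot: [[1.0, -0.006, -0.0], [-0.006, -1.0, -0.0], [-0.0, 0.0, -1.0]]
force: [0.1, -0.4, -0.3]
finger_gap: 0.938
```

step_arm(
  grip=[0, 0, 0, 0, 0, 0, 0, 0, 0],
  linear=[
    [0, 0, 0],
    [0, 0, 0],
    [0, 0, -0.05],
    [0, 0, -0.1],
    [0, 0, -0.1],
    [0, 0, -0.1],
    [0, 0, -0.1],
    [0, 0, 0],
    [0, 0, 0],
  ],
  turn=[0, 0, 0, 0, 0, 0, 0, 0, 0],
)

```text
time: 9.73
tcp_pos: [0.4745, -0.1696, 0.3437]
eef_rot: [[1.0, -0.006, 0.003], [-0.006, -1.0, -0.002], [0.003, 0.002, -1.0]]
force: [-0.8, 0.4, -0.6]
finger_gap: 1.002
```

step_arm(
  grip=[0, 0, 0, 0, 0, 0, 0],
  linear=[
    [0.08, 0, 0],
    [0.14, 0, 0],
    [0.14, 0, 0],
    [0.14, 0, 0],
    [0.12, 0, 0],
    [0, 0, 0],
    [0, 0, 0],
  ],
  turn=[0, 0, 0, 0, 0, 0, 0],
)

```text
time: 10.32
tcp_pos: [0.6288, -0.1697, 0.339]
eef_rot: [[1.0, -0.005, -0.005], [-0.005, -1.0, 0.002], [-0.005, -0.002, -1.0]]
force: [-0.9, 1.0, 0.1]
finger_gap: 1.002
```

Run:
```python
from h import *
np.set_printoptions(precision=4,suppress=True)
print(r.get_state()['tcp_pos'])
print(proj('wrist',[.629,-.17,.243]))
save('wrist','w3.png')
save('scene','s3.png',(190,150,330,280),5)
save('top','t3.png',(255,130,395,265),5.5)
```

```text
[ 0.6288 -0.1697  0.339 ]
[279.6756 209.8328]
```

View pics/w3.png

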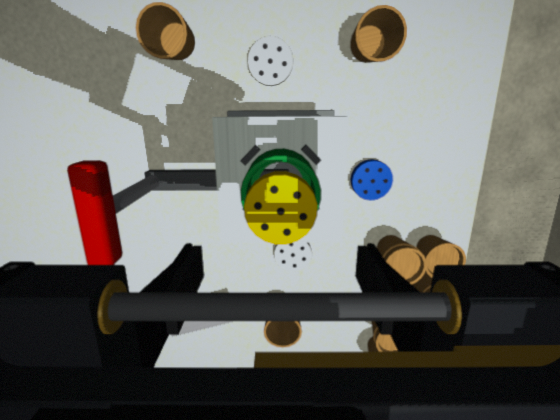

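View pics/s3.png

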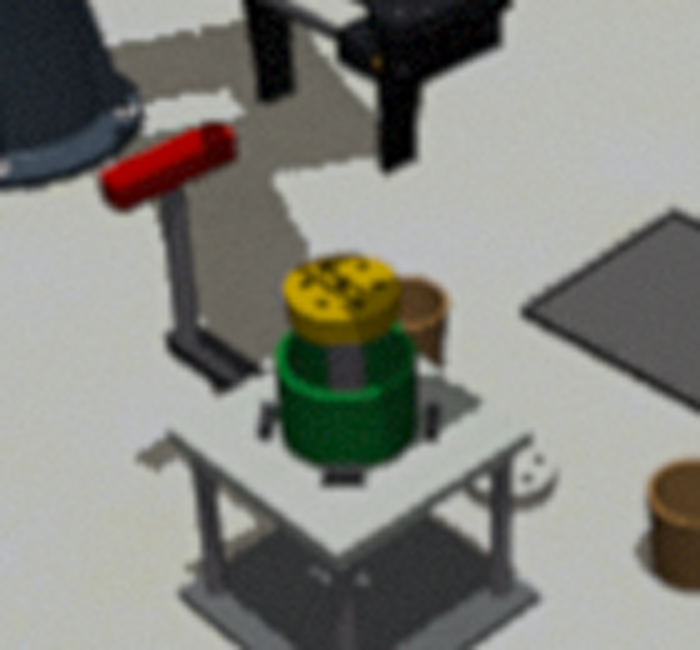

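The lifter stayed up. The base centre is at (281,209) in the wrist view, within about 1 px of the prediction, and the ring is seated. Descending to grasp.

step_arm(
  grip=[0, 0, 0, 0, 0, 0, 0, 0, 0],
  linear=[
    [0, 0, 0.05],
    [0, 0, 0.09],
    [0, 0, 0.09],
    [0, 0, 0.08],
    [0, 0, 0.07],
    [0, 0, 0.06],
    [0, 0, 0.04],
    [0, 0, 0.01],
    [0, 0, 0],
  ],
  turn=[0, 0, 0, 0, 0, 0, 0, 0, 0],
)

```text
time: 11.22
tcp_pos: [0.6279, -0.1702, 0.2195]
eef_rot: [[1.0, -0.007, -0.001], [-0.007, -1.0, 0.001], [-0.001, -0.0, -1.0]]
force: [0.7, 0.9, 0.3]
finger_gap: 1.002
```

step_arm(
  grip=[0.2, 0.3, 0.4, 0.4, 0.4, 0.4, 0.4, 0.4],
  linear=[
    [0, 0, 0],
    [0, 0, 0],
    [0, 0, 0],
    [0, 0, 0],
    [0, 0, 0],
    [0, 0, 0],
    [0, 0, 0],
    [0, 0, 0],
  ],
  turn=[0, 0, 0, 0, 0, 0, 0, 0],
  newtons=15,
)

```text
time: 11.88
tcp_pos: [0.6292, -0.1703, 0.2205]
eef_rot: [[1.0, -0.006, 0.001], [-0.006, -1.0, -0.0], [0.001, 0.0, -1.0]]
force: [-0.2, -0.7, 3.7]
finger_gap: 0.731
```

step_arm(
  grip=[0.6, 0.8, 0.8, 0.8, 0.8],
  linear=[
    [0, 0, 0],
    [0, 0, 0],
    [0, 0, 0],
    [0, 0, 0],
    [0, 0, 0],
  ],
  turn=[0, 0, 0, 0, 0],
  newtons=25,
)

```text
time: 12.3
tcp_pos: [0.6292, -0.1703, 0.22]
eef_rot: [[1.0, -0.006, 0.001], [-0.006, -1.0, -0.0], [0.001, 0.0, -1.0]]
force: [0.5, 0.8, 3.0]
finger_gap: 0.732
```

step_arm(
  grip=[0.8, 0.8, 0.8, 0.8, 0.8, 0.8, 0.8],
  linear=[
    [0, 0, -0.02],
    [0, 0, -0.04],
    [0, 0, -0.06],
    [0, 0, -0.08],
    [0, 0, -0.06],
    [0, 0, -0.04],
    [0, 0, 0],
  ],
  turn=[0, 0, 0, 0, 0, 0, 0],
)

```text
time: 12.88
tcp_pos: [0.6299, -0.1707, 0.2976]
eef_rot: [[1.0, -0.006, 0.004], [-0.006, -1.0, -0.002], [0.004, 0.002, -1.0]]
force: [0.7, 0.0, -0.6]
finger_gap: 0.73
```

Run:
```python
from h import *
save('scene','s4.png',(190,130,330,260),5)
save('wrist','w4.png')
```

```text
(no output)
```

View pics/s4.png

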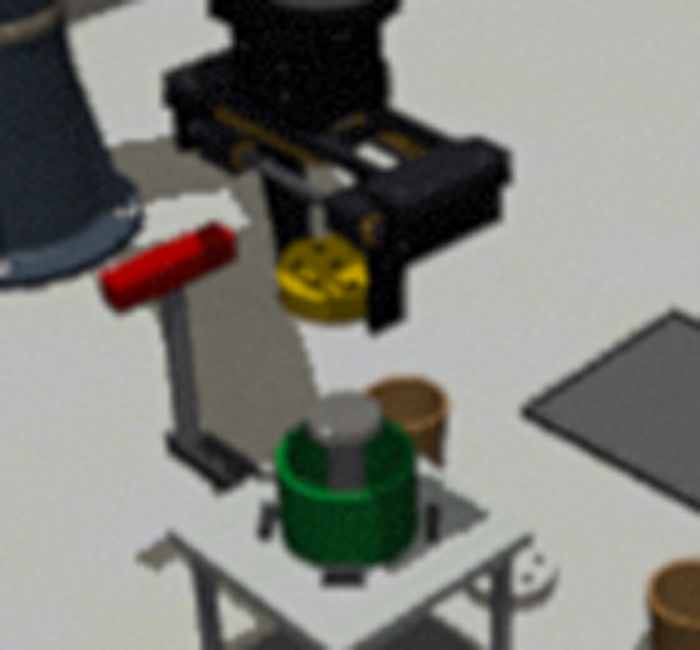

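View pics/w4.png

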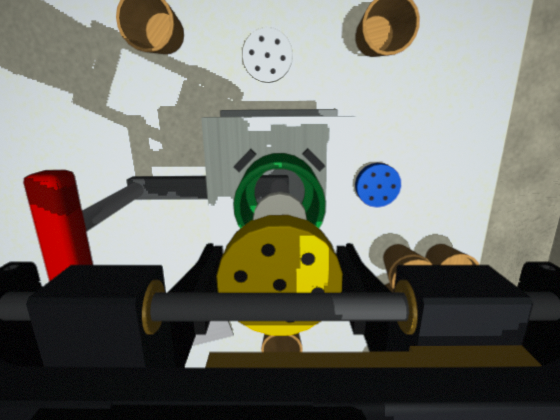

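The base is held level at 63.6 mm, and the ring and lifter stayed put. Carrying it to the tray.

step_arm(
  grip=[0.8, 0.8, 0.8, 0.8, 0.8, 0.8, 0.8, 0.8, 0.8, 0.8, 0.8, 0.8],
  linear=[
    [-0.02, -0.04, 0],
    [-0.02, -0.08, 0],
    [-0.02, -0.12, 0],
    [-0.03, -0.14, 0],
    [-0.03, -0.14, 0],
    [-0.03, -0.14, 0],
    [-0.03, -0.14, 0],
    [-0.03, -0.14, 0],
    [-0.03, -0.14, 0],
    [-0.03, -0.14, 0],
    [-0.02, -0.12, 0],
    [-0.02, -0.08, 0],
  ],
  turn=[0, 0, 0, 0, 0, 0, 0, 0, 0, 0, 0, 0],
)

```text
time: 13.98
tcp_pos: [0.5509, 0.1886, 0.2934]
eef_rot: [[1.0, -0.004, -0.004], [-0.004, -1.0, 0.001], [-0.004, -0.001, -1.0]]
force: [1.1, 0.2, -0.5]
finger_gap: 0.727
```

step_arm(
  grip=[0.8, 0.8, 0.8, 0.8, 0.8, 0.8, 0.8, 0.8],
  linear=[
    [0, -0.06, 0],
    [0, 0, 0],
    [0, 0, 0.05],
    [0, 0, 0.1],
    [0, 0, 0.1],
    [0, 0, 0.1],
    [0, 0, 0.05],
    [0, 0, 0],
  ],
  turn=[0, 0, 0, 0, 0, 0, 0, 0],
)

```text
time: 14.65
tcp_pos: [0.55, 0.199, 0.1905]
eef_rot: [[1.0, -0.007, -0.01], [-0.007, -1.0, -0.002], [-0.01, 0.002, -1.0]]
force: [-0.5, -0.3, -0.6]
finger_gap: 0.727
```

Run:
```python
from h import *
print(r.get_state()['tcp_pos'])
save('scene','s5.png',(270,120,410,250),5)
save('wrist','w5.png')
```

```text
[0.55004281 0.19902257 0.19045847]
```

View pics/s5.png

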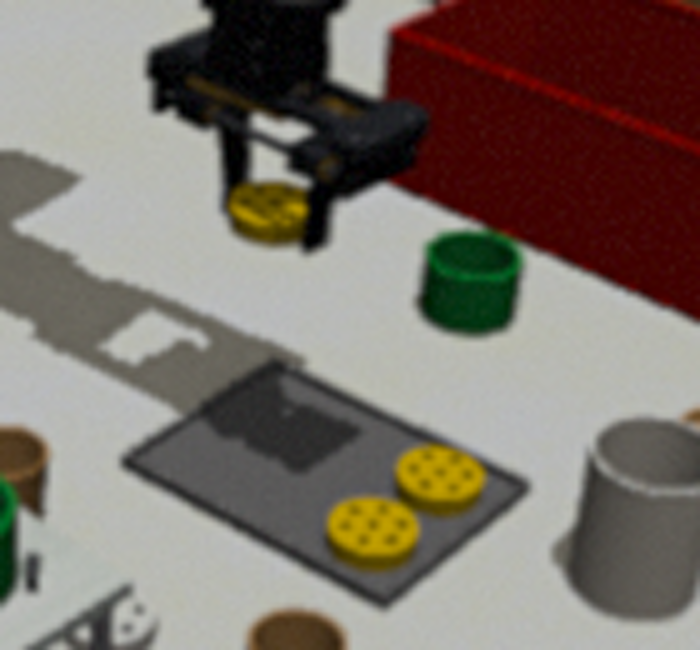

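View pics/w5.png

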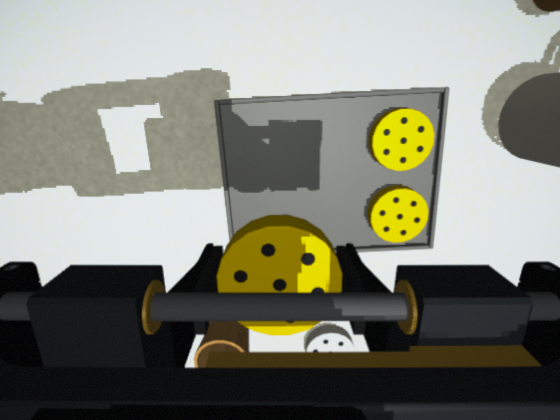

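Run:
```python
from h import *
np.set_printoptions(precision=4,suppress=True)
for p in((217,101),(447,89),(433,247)):print('c',atz('wrist',p,.018))
for p in((403,139),(399.5,215)):print('spare',atz('wrist',p,.023))
```

```text
c [0.4903 0.2892 0.018 ]
c [0.7219 0.2994 0.018 ]
c [0.7322 0.1256 0.018 ]
spare [0.6812 0.2506 0.023 ]
spare [0.6865 0.1673 0.023 ]
```

step_arm(
  grip=[0.8, 0.8, 0.8, 0.8, 0.8, 0.8, 0.8, 0.8, 0.8, 0.8, 0.8, 0.8],
  linear=[
    [0.04, -0.016, 0],
    [0.03, 0, 0.05],
    [0, 0, 0.1],
    [0, 0, 0.1],
    [0, 0, 0.1],
    [0, 0, 0.08],
    [0, 0, 0.06],
    [0, 0, 0.06],
    [0, 0, 0.05],
    [0, 0, 0.04],
    [0, 0, 0],
    [0, 0, 0],
  ],
  turn=[0, 0, 0, 0, 0, 0, 0, 0, 0, 0, 0, 0],
)

```text
time: 15.75
tcp_pos: [0.5713, 0.2041, 0.0346]
eef_rot: [[1.0, -0.006, -0.0], [-0.006, -1.0, -0.0], [-0.0, 0.0, -1.0]]
force: [0.5, 0.4, -0.1]
finger_gap: 0.728
```

step_arm(
  grip=[0.8, 0.8, 0.8, 0.8, 0.8, 0.8, 0.8],
  linear=[
    [0, 0, 0.02],
    [0, 0, 0.02],
    [0, 0, 0.02],
    [0, 0, 0.016],
    [0, 0, 0.01],
    [0, 0, 0],
    [0, 0, 0],
  ],
  turn=[0, 0, 0, 0, 0, 0, 0],
)

```text
time: 16.33
tcp_pos: [0.5711, 0.2042, 0.0131]
eef_rot: [[1.0, -0.006, -0.0], [-0.006, -1.0, -0.0], [-0.0, 0.0, -1.0]]
force: [0.4, -0.4, -1.2]
finger_gap: 0.726
```

Run:
```python
from h import *
save('scene','s6.png',(290,150,410,250),6)
```

```text
(no output)
```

View pics/s6.png

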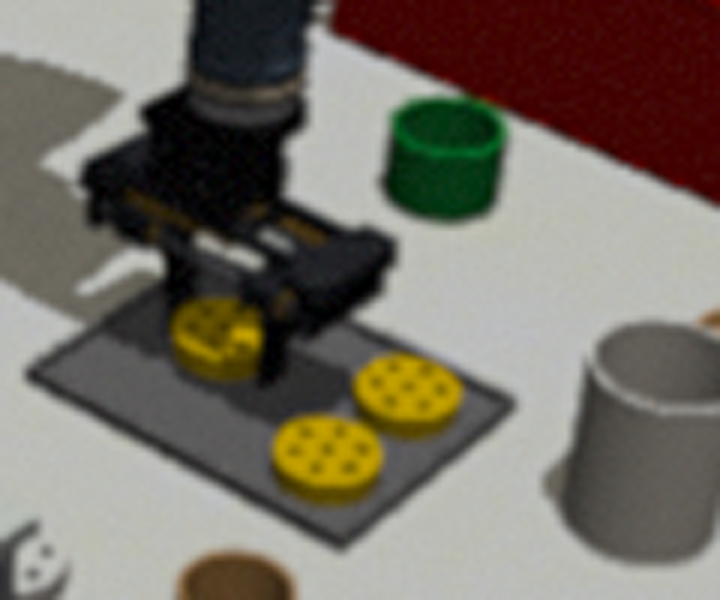

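The base is just above the floor of the empty half, clear of the spares. Lowering the last 3 mm until there's contact.

step_arm(
  grip=[0.8, 0.8, 0.8, 0.8],
  linear=[
    [0, 0, 0.006],
    [0, 0, 0.004],
    [0, 0, 0],
    [0, 0, 0],
  ],
  turn=[0, 0, 0, 0],
)

```text
time: 16.72
tcp_pos: [0.5711, 0.2042, 0.0108]
eef_rot: [[1.0, -0.006, -0.0], [-0.006, -1.0, 0.0], [-0.0, -0.0, -1.0]]
force: [0.4, -0.7, -0.8]
finger_gap: 0.731
```

step_arm(
  grip=[0.8, 0.8, 0.8],
  linear=[
    [0, 0, 0.004],
    [0, 0, 0],
    [0, 0, 0],
  ],
  turn=[0, 0, 0],
)

```text
time: 16.97
tcp_pos: [0.5711, 0.2041, 0.0098]
eef_rot: [[1.0, -0.006, -0.0], [-0.006, -1.0, -0.0], [-0.0, 0.0, -1.0]]
force: [0.6, 0.0, -1.0]
finger_gap: 0.733
```

step_arm(
  grip=[0.8, 0.8, 0.8],
  linear=[
    [0, 0, 0.004],
    [0, 0, 0.002],
    [0, 0, 0],
  ],
  turn=[0, 0, 0],
)

```text
time: 17.22
tcp_pos: [0.571, 0.2041, 0.0081]
eef_rot: [[1.0, -0.006, -0.0], [-0.006, -1.0, -0.0], [-0.0, 0.0, -1.0]]
force: [0.1, -0.2, -0.3]
finger_gap: 0.73
```

step_arm(
  grip=[0.8, 0.8, 0.8],
  linear=[
    [0, 0, 0.004],
    [0, 0, 0],
    [0, 0, 0],
  ],
  turn=[0, 0, 0],
)

```text
time: 17.47
tcp_pos: [0.5711, 0.2042, 0.0072]
eef_rot: [[1.0, -0.006, -0.0], [-0.006, -1.0, -0.0], [-0.0, 0.0, -1.0]]
force: [-0.3, 0.4, -1.1]
finger_gap: 0.731
```

step_arm(
  grip=[0.8, 0.8, 0.8],
  linear=[
    [0, 0, 0.004],
    [0, 0, 0],
    [0, 0, 0],
  ],
  turn=[0, 0, 0],
)

```text
time: 17.72
tcp_pos: [0.5711, 0.2042, 0.0062]
eef_rot: [[1.0, -0.006, -0.0], [-0.006, -1.0, 0.0], [-0.0, -0.0, -1.0]]
force: [0.9, -0.2, -0.4]
finger_gap: 0.732
```

Run:
```python
from h import *
save('scene','s7.png',(300,180,380,245),9)
save('wrist','w7.png')
print(r.get_state()['force'])
```

```text
[ 0.19261832 -0.63247158  0.11145092]
```

View pics/s7.png

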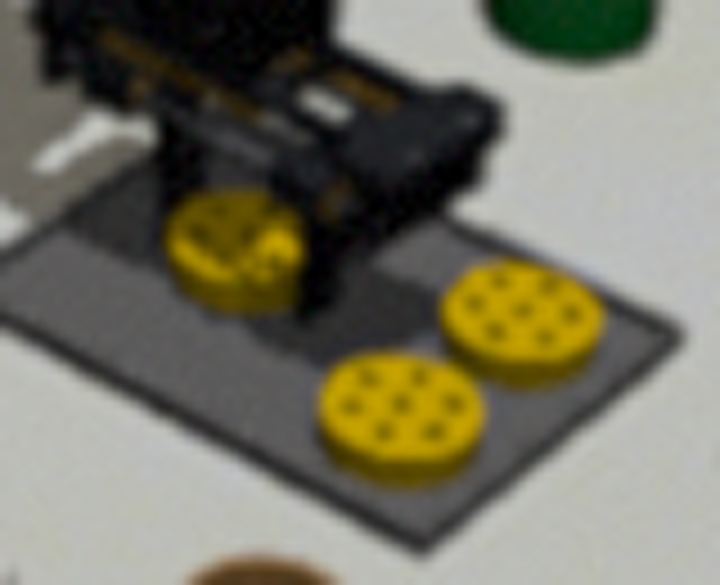

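Correcting my arithmetic: I gripped with the fingertips about 5 mm below the base's underside. The tips are now about 1 mm above the tray floor, so the base is about 5–6 mm above it and can't go lower in this grip. That is far below the 30 mm drop limit, so I'll ease the grip open here.

step_arm(
  grip=[0.27, 0.26, 0.25, 0.24, 0.23, 0.22, 0.2, 0.18, 0.16, 0.14, 0.14, 0.14],
  linear=[
    [0, 0, 0.001],
    [0, 0, 0],
    [0, 0, 0],
    [0, 0, 0],
    [0, 0, 0],
    [0, 0, 0],
    [0, 0, 0],
    [0, 0, 0],
    [0, 0, 0],
    [0, 0, 0],
    [0, 0, 0],
    [0, 0, 0],
  ],
  turn=[0, 0, 0, 0, 0, 0, 0, 0, 0, 0, 0, 0],
  newtons=5,
)

```text
time: 18.82
tcp_pos: [0.5712, 0.2042, 0.0061]
eef_rot: [[1.0, -0.006, 0.0], [-0.006, -1.0, -0.0], [0.0, 0.0, -1.0]]
force: [-1.0, 0.2, 0.5]
finger_gap: 0.857
```

Run:
```python
from h import *
save('scene','s8.png',(300,180,380,245),9)
save('wrist','w8.png')
```

```text
(no output)
```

View pics/s8.png

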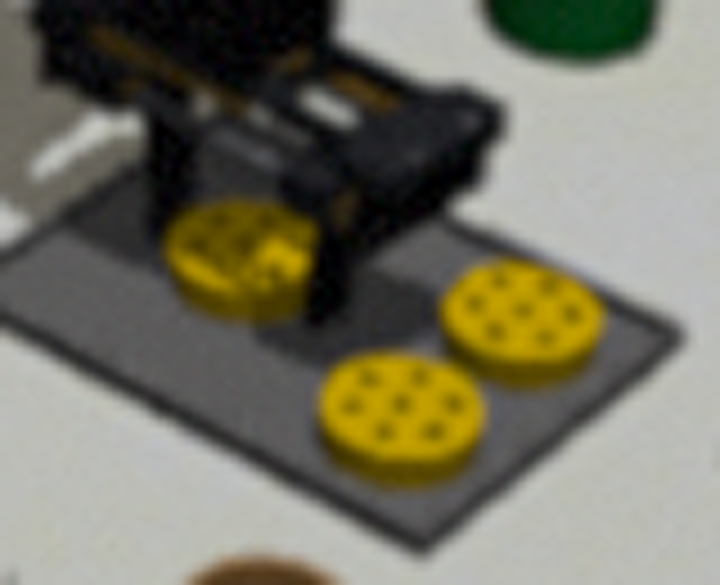

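View pics/w8.png

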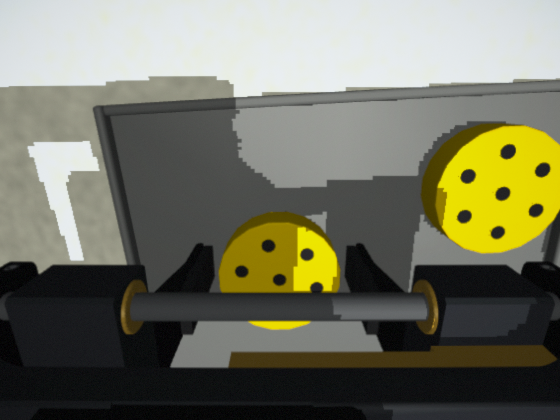

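The base has settled on the floor with the fingers clear on both sides: (219..340) lies inside fingers at about (190) and (365). Retreating straight up.

step_arm(
  grip=[0.14, 0.14, 0.14, 0.14, 0.14, 0.14, 0.14, 0.14, 0.14, 0.14],
  linear=[
    [0, 0, -0.02],
    [0, 0, -0.04],
    [0, 0, -0.06],
    [0, 0, -0.1],
    [0, 0, -0.12],
    [0, 0, -0.14],
    [0, 0, -0.14],
    [0, 0, -0.12],
    [0, 0, 0],
    [0, 0, 0],
  ],
  turn=[0, 0, 0, 0, 0, 0, 0, 0, 0, 0],
)

```text
time: 19.75
tcp_pos: [0.5726, 0.2045, 0.1945]
eef_rot: [[1.0, -0.006, 0.006], [-0.006, -1.0, 0.001], [0.006, -0.001, -1.0]]
force: [-1.4, -0.2, -0.2]
finger_gap: 0.86
```

Run:
```python
from h import *
save('scene','s9.png',(190,140,400,300),3.5)
save('wrist','w9.png')
```

```text
(no output)
```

View pics/s9.png

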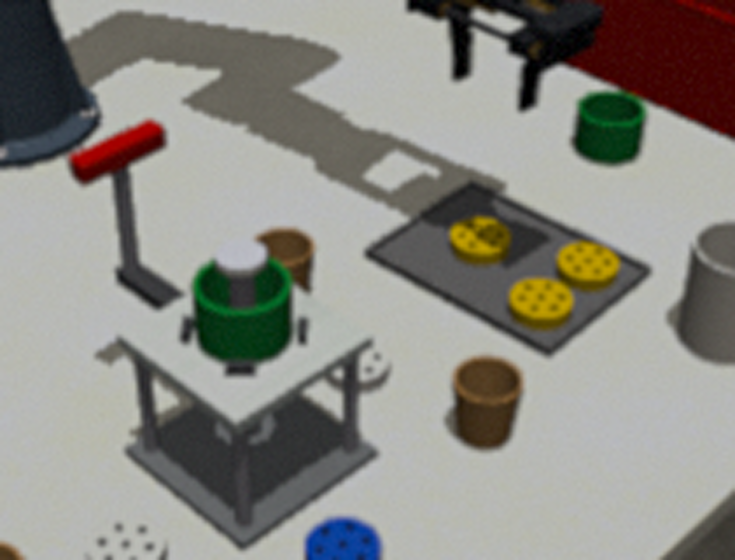

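View pics/w9.png

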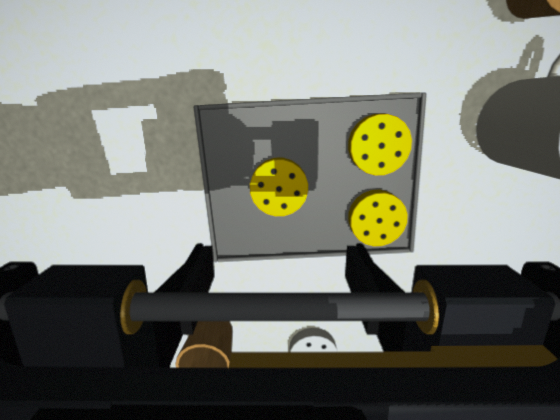

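The base lies flat in the empty half of the tray, at (279,188) in the wrist view. The spares haven't moved, the ring is seated, the lifter is up and the gripper is clear. Handing in.

```bash
python3 -c "
from h import *
print(r.finish_job())"
```

```text
the job is handed in; nothing more can be done
None
```

The job is done and handed in at about 20 s of the 62 s allowed; no verdict was reported. I raised the handle to its end stop and let go, and the lifter stayed up with the base above the ring. I then took the base from above, put it in the tray's empty half and withdrew the gripper.

**Last checks:** the final scene and wrist pictures show:
- the base flat in the tray, clear of both spares
- the ring seated between its stops
- both spares, the nearby pots and the spare ring with no visible movement; the third pot and the trowel were outside those last pictures, and the arm never went near them
- the gripper about 190 mm above the tray, touching nothing

**What went wrong or disagreed:**
- **Release height:** I gripped the base with the fingertips about 5 mm below its underside. It could not be lowered right onto the tray floor, so at release it settled an estimated 5–6 mm. I felt no contact with the floor beforehand. That is well under the 30 mm drop limit.
- **Camera mismatch:** the wrist and top cameras differed by about 5–8 mm on the handle, ring and tray. I used values between the two and left enough clearance to cover the difference.

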